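# Pin a bearing in the bench fixture and press the locating cap home

### The job

Set up the bearing that lies in the bench fixture: take the stepped pin out of its wooden rest and put it down through the bearing into the fixture until its shoulder sits on the bearing. Then bring the flanged cap over the pin's head, which it hides, shift it until it drops on, and press it down against the sprung studs until it is fully home. Finish while still holding the cap pressed down, and leave the other things on the bench where they are.

Things in the scene. Friction and masses are not known exactly. Their poses are not given: they have to be found in the camera images.
- fixture_hole (a point): Steel fixture block fixed to the worktop, 120 x 120 x 40 mm, yaw varies. Point: centre of its vertical 16 mm through hole, on the top face, 40 mm above the worktop. Round it: a nest ring (60 mm outside, 49 mm inside, 6 mm high) holding the bearing. Outside the ring, three sprung studs (9 mm diameter, 38 mm from the hole's axis) reach 20 mm above the top face.
- bearing: A ball bearing lying flat in the fixture's nest ring, 47 mm outside diameter, bore about 19 mm, 14 mm high (its top is 54 mm above the worktop). Origin at the centre of its underside, which rests on the block's top face. The pin passes through its bore.
- ejector (a joint): How far the three sprung studs (they move as one) are pressed down, in m: 0 = fully up (tops 60 mm above the worktop), 0.006 = fully down (level with the bearing's top). The springs push up with about 7 N at 0 and 12 N at 0.006, more than the cap's weight, so the cap alone does not press them down.
- pin_rest_top (a point): The wooden rest, a fixed block 60 x 60 mm, 50 mm high, with a vertical 16 mm through hole in which the pin stands at the start. This point is the centre of its top face, 50 mm above the worktop.
- pin_center (a point): Stepped steel pin, upright, 84 mm long, 0.16 kg. Point: on its axis, 42 mm above the foot; z toward the head. Lower 44 mm: 14 mm shank, foot tapered to 9 mm over 4 mm. Upper 40 mm: plain round 24 mm head to grip, chamfered to 17 mm over the top 3.5 mm. The shoulder between sits on the rest's top, later on the bearing: point then 12 mm above fixture_hole, head top 94 mm above the worktop.
- cap_center (a point): Aluminium cap, 0.35 kg, 62 mm high, flange down on the worktop: flange 92 mm diameter, 12 mm thick; on it a hub 42 mm diameter, 50 mm high, top closed. Point: on the axis, 31 mm above the underside. Blind bore from below, 26 mm diameter, 52 mm deep, takes the pin's head. On the raised studs its underside is 60 mm above the worktop, fully home (on the bearing) 54 mm.
- oil_bottle: Bystander: oil bottle with a pointed spout, 53 mm diameter, 142 mm high. Origin at the centre of its underside. Leave it alone.
- spare_bearing: Bystander: a spare bearing lying flat on the worktop by itself, 47 mm diameter, 14 mm high. Origin at the centre of its underside. Leave it alone.
- sanding_discs: Bystander: stack of sanding discs, 78 mm diameter, 9 mm high. Origin at the centre of its underside. Leave it alone.

How it is judged:
On the way, in this order (a step that is already met when the one before it is completed fails the run):
1. the pin is down through the bearing and the fixture's hole, its shoulder on the bearing (horizontal distance between each of pin_center, bearing and fixture_hole below 0.004 m and z of pin_center in the frame of fixture_hole below 0.0155 m and angle between pin_center's own z axis and vertical below 0.08 rad and z of bearing in the frame of fixture_hole below 0.003 m), for 0.2 s.
2. the cap has dropped over the pin's head, down to the studs or lower (horizontal distance between pin_center and fixture_hole below 0.004 m and z of pin_center in the frame of fixture_hole below 0.0155 m and angle between each of pin_center, cap_center's own z axis and vertical below 0.08 rad and horizontal distance between cap_center and pin_center below 0.004 m and z of cap_center in the frame of fixture_hole below 0.0545 m), for 0.2 s.
At the end, for the whole second after the job is handed in: Pin upright within 4 mm of the hole, shoulder within 3.5 mm of the bearing; bearing in its nest; cap upright on the pin within 4 mm, its underside within 1.8 mm of home; studs pressed at least 4.5 of 6 mm; fingers still on the cap with over 2 N (all of step 1 and horizontal distance between cap_center and pin_center below 0.004 m and angle between cap_center's own z axis and vertical below 0.08 rad and z of cap_center in the frame of fixture_hole below 0.0468 m and value of joint ejector above 0.0045 m and contact force between the fingers and cap above 2 N); the arm keeps its last pose, push and grip.
It fails at once if a bystander is moved by more than 30 mm (distance of any of oil_bottle, spare_bearing, sanding_discs from where it was at the start of the episode above 0.03 m).
It also fails if it takes over 67 s, if anything falls off the work surface, if the arm or the gripper's body presses on something with over 40 N, if the wrist force passes 120 N, or if a joint passes its speed limit or range.

### The arm

A 7-joint arm with a two-finger parallel gripper is mounted at the origin on the work surface; the furniture and walls round the work are solid. World frame = base frame: x ahead of the robot, y to its left, z up, the work surface at z = 0. Lengths are in m, angles in rad, forces in N, time in s.
With the tool pointing down it reaches from about 0.425 to 0.875 m from the base axis. Payload 4.7 kg.
Tool frame: the origin (TCP) lies midway between the tips of the shut fingers; the grasp point (between the pads) lies 19 mm behind it; x points along the fingers, z is the direction in which the jaws open and shut, and the axes are right-handed (so a half turn about x gives the same grasp; the last joint's range is limited). The gripper opens to 87 mm and grips with 3 to 60 N. Pads are 19 mm wide; open, the fingers measure 117 mm over their backs; the gripper's body (75 mm by 190 mm) begins 51 mm behind the grasp point.
Start: joints at [1.302, 0.321, -0.07, 1.45, 0.023, 1.371, -0.057], TCP at [0.181, -0.624, 0.223] pointing down, gripper open.
Joint ranges: [-2.86, 2.86], [-0.3, 2.09], [-1.38, 1.24], [0.06, 2.45], [-1.56, 4.7], [0.09, 2.05], [-2.69, 2.69]. Speed limits (rad/s): [2.57, 2.57, 3.14, 3.14, 3.14, 3.14, 3.14].

### API

Orientations are given as a rotation vector (axis times angle).
In Python, from bench import ctrl, vision, close_job gives the robot as it stands. The module is installed in compiled form; this text tells all that it offers.
- The arm moves only by the tool servo_tool, never from a script. Its argument "commands" is a list that holds one entry, the list of rows, each a list of 7 numbers: the turn, a rotation vector about the tool's x, y, z in degrees, then the shift along the tool's x, y, z in mm, then the finger opening in mm, from 0 to 87. In form: [[[wx, wy, wz, x, y, z, grip], ...]]. A call has 1 to 5 rows; each row is the pose to reach, as a shift and turn from the pose commanded when the call began, along the tool's axes at that moment; what a row does not reach only later rows make up. A row lasts 1/8 s, in which the tool goes at most 62.5 mm and 10.7 degrees, less where a joint would pass 70% of its speed; a pose out of reach is approached as far as the arm can. A call with a gripper value outside its range is refused whole. The fingers move at their own pace and stop on an object; "newtons" is the grip in N (left out, the last holds). Time passes only in rows, so rows that repeat a pose let the fingers close. It gives the time, the measured TCP pose, the force and the opening at its end, in the units of the state.
- ctrl.get_state(): the state, without advancing time (a new reading comes with each control period).
- vision.get_image(name): name is "scene" or "top" or "wrist"; returns the picture (480x640x3 uint8, red, green, blue); there is no depth.
- vision.camera_info(name): a dict with "fov_y" (degrees; the focal length in pixels is half the picture's height over the tangent of half this angle, whatever the lens; pixels are square), "cx", "cy" (the principal point, pixels), "dist" ([k1, k2, p1, p2, k3] as OpenCV has them; the pictures are not rectified), "pose" (4x4, takes a point from camera to world coordinates). Camera axes: x right, y down, z forward; pixel columns grow to the right and rows downward; lengths in m; the calibration is good to about 2 mm. A picture is of the moment at which its call begins: read the wrist's pose just before it. camera_info takes no time and is no camera call; for the wrist camera it gives the pose at the moment of the call.
- close_job(): hands the job in, once; it reports no verdict.
The state is a dict: "time": time; "joint_positions": joint angles; "qd": joint speeds; "joint_torque": joint torques, N m; "position": TCP position; "tool_rot": TCP orientation; "ft_force": force on the tool from outside, world axes, zero at the start; "torque": the same for the moment, N m; "grip_width": opening from 0.0 (shut) to 1.0 (fully open).
Only numpy, scipy, OpenCV 4.12 (cv2) and the standard library are available. Lean on these libraries where they do the work, as an engineer would, in place of code of your own. Each camera call takes 0.05 s, during which the arm holds its last target. There are 200 camera calls.

## Working session

There is one attempt and no reset: what is moved stays moved. The work goes in short steps, Python scripts to look and compute and a tool call to move; the robot and the scene stay as the last step left them, time stands still between calls to the robot, and variables do not carry over. Pictures are saved under pics/ and viewed, about 8 in all and at most 12, crops included, and the job is handed in when it is done.

Besides the shell and the picture viewer there is one more tool, called as name([rows], argument=value, ...), one row to a line, values as JSON. servo_tool: Moves the arm, as the interface text tells. Its arguments: {"type":"object","properties":{"commands":{"type":"array"},"newtons":{"type":"number"}},"required":["commands"]}

```bash
mkdir -p pics; cat > h.py <<'E'
from bench import ctrl, vision, close_job
import numpy as np, cv2
from scipy.spatial.transform import Rotation as R
def K(i): 
    f=240/np.tan(np.radians(i['fov_y'])/2); return np.array([[f,0,i['cx']],[0,f,i['cy']],[0,0,1]])
def ray(i,uv):
    p=cv2.undistortPoints(np.array(uv,float).reshape(-1,1,2),K(i),np.array(i['dist'],float)).reshape(-1,2)
    T=np.array(i['pose']); d=np.c_[p,np.ones(len(p))]@T[:3,:3].T
    return T[:3,3],d
def onz(i,uv,z):
    o,d=ray(i,uv); return o+d*((z-o[2])/d[:,2])[:,None]
def proj(i,P):
    T=np.linalg.inv(np.array(i['pose'])); 
    return cv2.projectPoints(np.array(P,float).reshape(-1,1,3),cv2.Rodrigues(T[:3,:3])[0],T[:3,3],K(i),np.array(i['dist'],float))[0].reshape(-1,2)
def snap(n,f):
    i=vision.camera_info(n); im=vision.get_image(n); cv2.imwrite('pics/'+f,im[:,:,::-1]); return i,im
def tool():
    s=ctrl.get_state(); return np.array(s['position']),R.from_rotvec(s['tool_rot'])
def shift(dw):
    p,r=tool(); return r.inv().apply(dw)*1000
E
python3 - <<'E'
from h import *
for n in('scene','top','wrist'):
    i,im=snap(n,n+'0.png'); print(n,i['fov_y'],i['cx'],i['cy'],i['dist']); print(np.round(i['pose'],3))
s=ctrl.get_state(); print(s); print(R.from_rotvec(s['tool_rot']).as_matrix().round(3))
E
```

```text
scene 48.48120285521649 314.9306561341284 248.1427616205884 [-0.11184039  0.          0.          0.          0.        ]
[[-0.703 -0.488  0.517 -0.335]
 [-0.711  0.491 -0.503  0.871]
 [-0.009 -0.722 -0.692  1.183]
 [ 0.     0.     0.     1.   ]]
top 48.45474538693021 318.2558345349065 237.56671750277175 [-0.04595792  0.          0.          0.          0.        ]
[[ 0.014 -0.985  0.174  0.272]
 [-1.    -0.016 -0.011  0.074]
 [ 0.014 -0.174 -0.985  1.341]
 [ 0.     0.     0.     1.   ]]
wrist 69.4941362954384 319.60156037600046 242.09805422067714 [-0.00693535  0.          0.          0.          0.        ]
[[ 0.279 -0.919 -0.279  0.258]
 [-0.96  -0.268 -0.079 -0.601]
 [-0.002  0.29  -0.957  0.384]
 [ 0.     0.     0.     1.   ]]
{'time': 0.15, 'joint_positions': array([ 1.30209349,  0.32163719, -0.07007979,  1.45137477,  0.02261321,
        1.37079699, -0.05692349]), 'qd': array([ 0.00079172, -0.00209109,  0.00031371, -0.00244965, -0.00117415,
        0.00081444,  0.00057064]), 'joint_torque': array([ 1.07457261e-04, -4.91795075e+01, -4.04592287e-01, -3.12877750e+01,
       -6.39298162e-02,  4.04697005e-02,  1.17805453e-04]), 'position': array([ 0.1812157 , -0.62380354,  0.22173286]), 'tool_rot': array([ 0.9992119 ,  1.33104391, -0.99792032]), 'ft_force': array([ 0.51796124, -0.06785019, -0.7303375 ]), 'torque': array([-0.04306361, -0.04041964, -0.01346356]), 'grip_width': 0.9997679196402116}
[[-0.     0.96   0.279]
 [ 0.001  0.279 -0.96 ]
 [-1.    -0.    -0.001]]
```

View pics/top0.png

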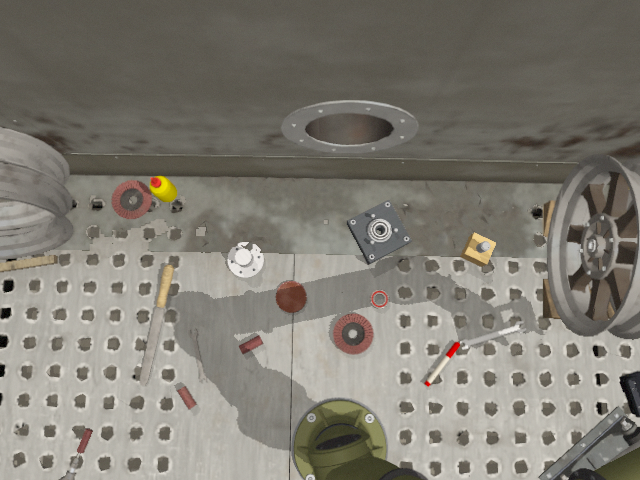

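View pics/scene0.png

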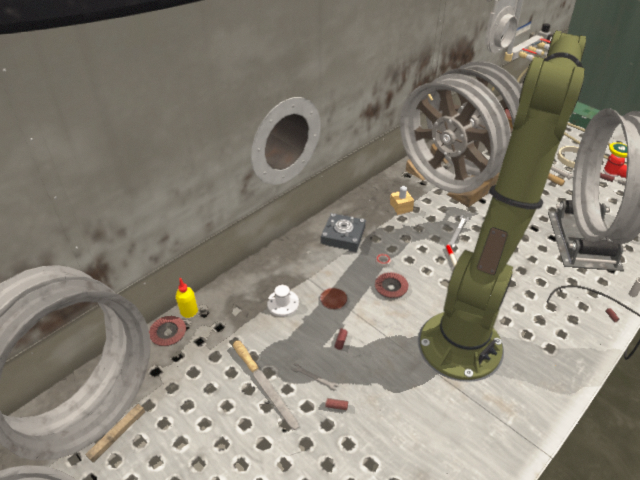

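The top view shows the cap near (244,257), the fixture near (379,230) and the rest with the pin near (481,246). The spare ring is at (379,298) and the discs at (291,296). I'll compute the positions and enlarge the targets.

```bash
python3 - <<'E'
from h import *
i=vision.camera_info('top'); im=cv2.imread('pics/top0.png')
for n,uv,z in(('bearing',(379,230),.054),('pinhead',(484,246),.09),('cap',(244,257),.062),('spare',(379,298),.014),('disc',(291,296),.009),('bottle',(163,188),.14),('wallfoot',(350,178),0),('wheel edge',(552,250),.1)):
    print(n,onz(i,[uv],z)[0].round(3))
a=[cv2.resize(im[y-32:y+33,x-32:x+33],(400,400),interpolation=cv2.INTER_CUBIC) for x,y in((244,257),(379,230),(481,248),(163,195))]
cv2.imwrite('pics/crop.png',cv2.resize(np.vstack([np.hstack(a[:2]),np.hstack(a[2:])]),(600,600)))
E
```

```text
bearing [ 0.521 -0.09   0.054]
pinhead [ 0.479 -0.338  0.09 ]
cap [0.447 0.238 0.062]
spare [ 0.356 -0.095  0.014]
disc [0.358 0.124 0.009]
bottle [0.595 0.423 0.14 ]
wallfoot [ 0.668 -0.022  0.   ]
wheel edge [ 0.47 -0.5   0.1 ]
```

View pics/crop.png

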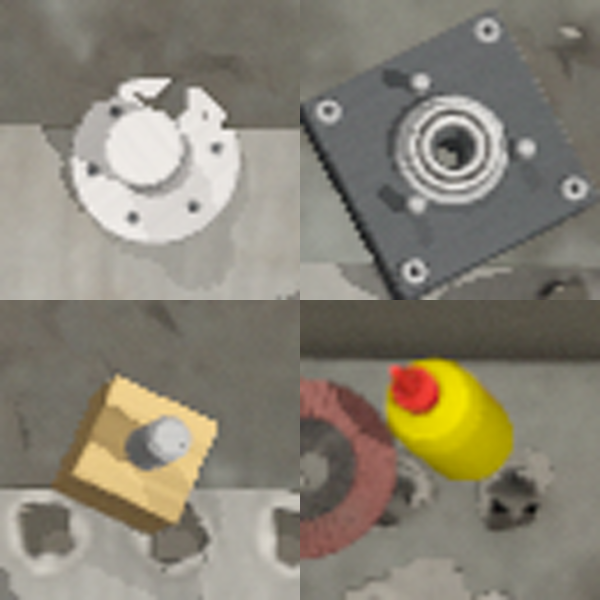

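The enlarged crops put the pin head near top pixel (486,246), the bearing at (380,230) and the hub top at (243,257). I'll move above the pin, keeping clear of the wheel.

servo_tool([
  [[0,0,0,-10,25,-45,87],[0,0,0,-20,60,-95,87],[0,0,0,-20,110,-145,87],[0,0,0,-20,157,-187,87],[0,0,0,-20,157,-187,87]],
])

```text
time: 0.78
position: [0.283, -0.3968, 0.243]
tool_rot: [0.993, 1.332, -0.992]
ft_force: [-0.3, -1.1, -0.3]
grip_width: 0.998
```

servo_tool([
  [[0,0,0,0,55,0,87],[0,0,0,0,110,0,87],[0,0,0,0,165,0,87],[0,0,0,0,207,0,87],[0,0,0,0,207,0,87]],
])

```text
time: 1.4
position: [0.4816, -0.3409, 0.2416]
tool_rot: [0.996, 1.333, -0.993]
ft_force: [-0.1, 0.6, -0.7]
grip_width: 1.0
```

```bash
python3 - <<'E'
from h import *
p,r=tool(); i,im=snap('wrist','w1.png'); print(p,r.as_matrix().round(3)); print(np.round(i['pose'],3))
print(proj(i,[[.479,-.343,.09]]))
E
```

```text
[ 0.48164499 -0.34085091  0.24157663] [[ 0.001  0.959  0.284]
 [ 0.002  0.284 -0.959]
 [-1.     0.001 -0.002]]
[[ 0.285 -0.918 -0.277  0.558]
 [-0.959 -0.273 -0.08  -0.318]
 [-0.002  0.289 -0.957  0.404]
 [ 0.     0.     0.     1.   ]]
[[322.01912263 230.31244525]]
```

View pics/w1.png

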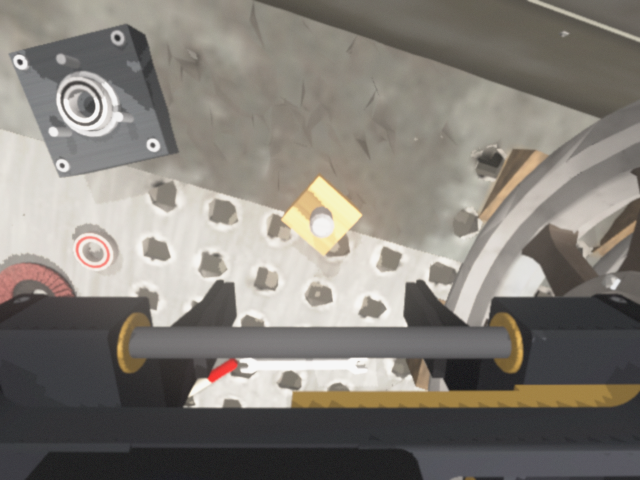

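The wrist view shows the pin head top near (321,219), the wooden top's corners at (319,176), (362,213), (320,255) and (281,217), and the bearing near (88,104).

```bash
python3 - <<'E'
from h import *
i=vision.camera_info('wrist'); im=cv2.imread('pics/w1.png')
hsv=cv2.cvtColor(im,cv2.COLOR_BGR2HSV)
def blob(m,c,r):
    k=np.zeros_like(m); cv2.circle(k,c,r,255,-1); m=m&k
    cs=max(cv2.findContours(m,0,1)[0],key=cv2.contourArea); return cs
c=blob(cv2.inRange(hsv,(0,0,185),(180,50,255)),(321,221),16); (x,y),rad=cv2.minEnclosingCircle(c); print('head',x,y,rad,cv2.boundingRect(c),onz(i,[(x,y)],.09).round(4))
w=blob(cv2.inRange(hsv,(10,80,80),(30,255,255)),(321,216),50); b=cv2.boxPoints(cv2.minAreaRect(cv2.convexHull(w))); print(b.round(1)); bw=onz(i,b,.05); print('rest',bw.mean(0).round(4),np.linalg.norm(np.diff(bw,axis=0),axis=1).round(3))
print('bearing',onz(i,[(88,104)],.054))
cv2.imwrite('pics/c1.png',np.hstack([cv2.resize(im[170:260,275:365],(400,400),interpolation=2),cv2.resize(im[50:160,35:145],(400,400),interpolation=2)]))
E
```

```text
head 321.4090881347656 224.77272033691406 12.998031616210938 (309, 213, 26, 25) [[ 0.4815 -0.3429  0.09  ]]
[[278.6 218.2]
 [319.  172.3]
 [364.4 212.2]
 [324.  258.1]]
rest [ 0.4811 -0.3433  0.05  ] [0.063 0.062 0.066]
bearing [[ 0.52356079 -0.10025891  0.054     ]]
```

View pics/c1.png

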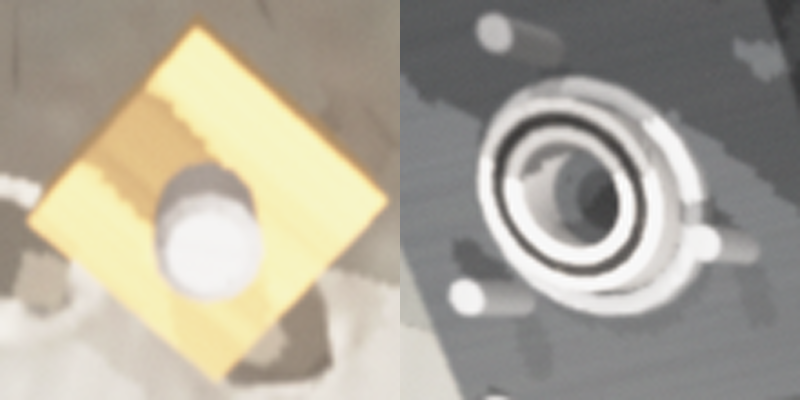

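servo_tool([
  [[0,0,0,50,-1,2.3,87],[0,0,0,100,-1,2.3,87],[0,0,0,145,-1,2.3,87],[0,0,0,175,-1,2.3,87],[0,0,0,184.5,-1,2.3,87]],
], newtons=30)

```text
time: 2.08
position: [0.4753, -0.3463, 0.0558]
tool_rot: [1.0, 1.333, -1.002]
ft_force: [0.2, 0.8, 1.2]
grip_width: 0.998
```

servo_tool([
  [[0,0,0,0,0,0,87],[0,0,0,0,0,0,20],[0,0,0,0,0,0,15],[0,0,0,0,0,0,15],[0,0,0,0,0,0,15]],
], newtons=30)

```text
time: 2.7
position: [0.4785, -0.3456, 0.0584]
tool_rot: [0.998, 1.329, -0.998]
ft_force: [0.0, 0.9, -0.1]
grip_width: 0.633
```

servo_tool([
  [[0,0,0,0,0,0,15],[0,0,0,0,0,0,15]],
])

```text
time: 2.95
position: [0.4784, -0.3455, 0.058]
tool_rot: [0.998, 1.33, -0.998]
ft_force: [-0.0, 0.4, -0.1]
grip_width: 0.405
```

servo_tool([
  [[0,0,0,0,3,-1.3,36],[0,0,0,0,3,-1.3,36],[0,0,0,0,3,-1.3,36]],
])

```text
time: 3.32
position: [0.481, -0.3434, 0.058]
tool_rot: [0.998, 1.33, -0.998]
ft_force: [0.2, -0.1, 0.7]
grip_width: 0.412
```

servo_tool([
  [[0,0,0,0,0,0,15],[0,0,0,0,0,0,15],[0,0,0,0,0,0,15],[0,0,0,0,0,0,15],[0,0,0,0,0,0,15]],
])

```text
time: 3.95
position: [0.4808, -0.3434, 0.0581]
tool_rot: [0.998, 1.33, -0.998]
ft_force: [-0.9, 1.5, 0.1]
grip_width: 0.267
```

servo_tool([
  [[0,0,0,-30,0,0,15],[0,0,0,-80,0,0,15],[0,0,0,-130,0,0,15],[0,0,0,-130,0,-50,15],[0,0,0,-130,10,-100,15]],
])

```text
time: 4.58
position: [0.4621, -0.2443, 0.1885]
tool_rot: [1.0, 1.328, -1.0]
ft_force: [0.3, 0.4, -1.1]
grip_width: 0.264
```

servo_tool([
  [[0,0,0,0,5,-45,15],[0,0,0,0,11,-84,15],[0,0,0,0,11,-84,15],[0,0,0,0,11,-84,15],[0,0,0,0,11,-84,15]],
])

```text
time: 5.2
position: [0.4496, -0.1622, 0.1879]
tool_rot: [1.0, 1.329, -1.0]
ft_force: [-0.5, -0.0, -1.9]
grip_width: 0.263
```

```bash
python3 - <<'E'
from h import *
p,r=tool(); i,im=snap('wrist','w2.png'); print(p,r.as_matrix().round(3)); print(np.round(i['pose'],3)); snap('top','t2.png')
print(proj(i,[[.521,-.095,.054]]), ctrl.get_state()['grip_width'])
E
```

```text
[ 0.44963822 -0.16217962  0.18786896] [[-0.     0.961  0.277]
 [ 0.     0.277 -0.961]
 [-1.    -0.    -0.   ]]
[[ 0.277 -0.919 -0.279  0.526]
 [-0.961 -0.266 -0.08  -0.139]
 [-0.     0.29  -0.957  0.35 ]
 [ 0.     0.     0.     1.   ]]
[[265.32958893 128.29179252]] 0.26204854859371424
```

View pics/w2.png

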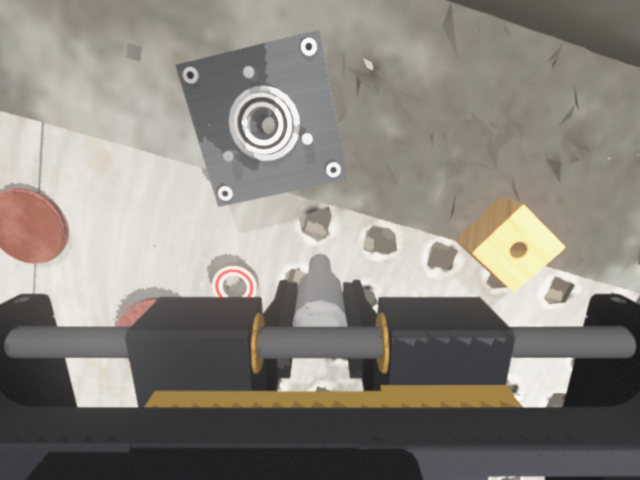

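The wrist view shows the pin held, the bearing near (265,123), block screws near (190,75), (309,46), (334,170) and (225,193), and the now empty rest hole at (519,250).

```bash
cat > m.py <<'E'
from h import *
p,r=tool()
i=vision.camera_info('wrist'); im=cv2.imread('pics/w2.png'); g=cv2.cvtColor(im,6)
def ells(c,win,lo,hi,zs):
    x0,y0=c[0]-win,c[1]-win; s=cv2.resize(g[y0:y0+2*win,x0:x0+2*win],None,fx=4,fy=4,interpolation=cv2.INTER_CUBIC)
    seen=set()
    for t in range(40,240,10):
        for k in cv2.findContours((s>t).astype('u1'),cv2.RETR_LIST,1)[0]:
            if len(k)<25: continue
            h=cv2.convexHull(k)
            if cv2.contourArea(k)<.93*cv2.contourArea(h): continue
            (ex,ey),(a,b),_=cv2.fitEllipse(k)
            if lo*4<a<=b<hi*4 and b<1.25*a: print(t,round(ex/4+x0-.375,1),round(ey/4+y0-.375,1),round(a/4,1),round(b/4,1),*[onz(i,[(ex/4+x0-.375,ey/4+y0-.375)],z)[0,:2].round(4) for z in zs])
print('bearing');ells((265,123),45,15,90,(.054,.046))
print('hole');ells((519,250),16,8,24,(.05,))
for c in((190,75),(309,46),(334,170),(225,193)): print('screw');ells(c,12,10,22,(.04,))
E
python3 m.py
```

```text
bearing
130 262.4 123.4 42.3 45.0 [ 0.524  -0.0915] [ 0.524  -0.0902]
130 261.7 122.5 48.2 51.8 [ 0.5245 -0.0908] [ 0.5245 -0.0895]
140 263.1 122.7 28.1 33.0 [ 0.5247 -0.0919] [ 0.5246 -0.0906]
140 262.4 123.4 41.9 44.7 [ 0.524  -0.0915] [ 0.524  -0.0902]
140 261.7 122.5 48.6 52.1 [ 0.5245 -0.0908] [ 0.5245 -0.0895]
150 263.0 122.7 28.6 33.5 [ 0.5247 -0.0918] [ 0.5246 -0.0905]
150 262.4 123.4 41.6 44.3 [ 0.524  -0.0915] [ 0.5239 -0.0902]
150 261.7 122.5 48.9 52.4 [ 0.5245 -0.0908] [ 0.5245 -0.0895]
150 264.5 122.7 70.9 76.0 [ 0.525 -0.093] [ 0.5249 -0.0917]
160 262.9 122.7 29.1 33.8 [ 0.5247 -0.0917] [ 0.5246 -0.0904]
160 262.4 123.4 41.4 44.0 [ 0.524  -0.0915] [ 0.5239 -0.0902]
160 261.7 122.5 49.2 52.6 [ 0.5245 -0.0908] [ 0.5244 -0.0895]
160 264.5 122.7 70.3 75.5 [ 0.525 -0.093] [ 0.5249 -0.0918]
170 262.7 122.6 29.6 34.2 [ 0.5247 -0.0916] [ 0.5246 -0.0903]
170 262.4 123.4 41.1 43.7 [ 0.524  -0.0915] [ 0.5239 -0.0902]
170 261.7 122.5 49.5 52.9 [ 0.5245 -0.0907] [ 0.5244 -0.0894]
170 264.6 122.7 69.8 75.0 [ 0.525 -0.093] [ 0.525  -0.0918]
180 262.6 122.6 30.1 34.5 [ 0.5247 -0.0915] 
[... 2200 characters left out ...]
 169.3 15.1 15.6 [ 0.5038 -0.1579]
180 333.1 169.4 14.7 15.2 [ 0.5038 -0.1579]
190 333.0 169.3 14.5 14.9 [ 0.5038 -0.1579]
200 333.1 169.3 14.2 14.6 [ 0.5038 -0.1579]
210 333.0 169.3 13.9 14.2 [ 0.5038 -0.1579]
220 333.0 169.3 13.5 13.9 [ 0.5038 -0.1579]
230 333.0 169.3 12.9 13.3 [ 0.5038 -0.1579]
screw
150 225.0 193.0 15.7 16.3 [ 0.4569 -0.0707]
160 225.0 193.0 15.2 15.8 [ 0.4569 -0.0707]
170 224.9 193.0 14.7 15.5 [ 0.4569 -0.0706]
180 224.9 193.0 14.4 15.1 [ 0.4569 -0.0706]
190 224.9 193.0 14.0 14.8 [ 0.4569 -0.0706]
200 224.9 193.0 13.6 14.5 [ 0.4569 -0.0706]
210 224.9 193.0 13.3 14.2 [ 0.4569 -0.0706]
220 224.9 192.9 12.8 13.8 [ 0.4569 -0.0706]
230 224.9 192.9 12.3 13.2 [ 0.457  -0.0706]
```

servo_tool([
  [[0,0,0,0,30,-25,15],[0,0,0,0,66,-48,15],[0,0,0,0,66,-48,15],[0,0,0,0,66,-48,15],[0,0,0,0,66,-48,15]],
])

```text
time: 5.92
position: [0.4991, -0.0979, 0.1878]
tool_rot: [1.0, 1.329, -1.001]
ft_force: [0.3, -0.2, -1.7]
grip_width: 0.268
```

```bash
cat > m2.py <<'E'
from h import *
p,r=tool(); i,im=snap('wrist','w3.png'); g=cv2.cvtColor(im,cv2.COLOR_RGB2GRAY); print(p)
c=proj(i,[[.5242,-.0911,.054]])[0]; print('pred',c,'axis at foot/shoulder',proj(i,[[p[0],p[1],.136],[p[0],p[1],.18]]))
win=60; x0,y0=int(c[0])-win,int(c[1])-win; s=cv2.resize(g[y0:y0+2*win,x0:x0+2*win],None,fx=4,fy=4,interpolation=2)
for t in (140,170,200):
    for k in cv2.findContours((s>t).astype('u1'),cv2.RETR_LIST,1)[0]:
        if len(k)<25 or cv2.contourArea(k)<.93*cv2.contourArea(cv2.convexHull(k)): continue
        (ex,ey),(a,b),_=cv2.fitEllipse(k); q=(ex/4+x0-.375,ey/4+y0-.375)
        if b/4>11 and b<1.25*a: print(t,np.round(q,1),round(a/4,1),round(b/4,1),*[onz(i,[q],z)[0,:2].round(4) for z in(.054,.04)])
cv2.imwrite('pics/c3.png',cv2.resize(im[120:340,210:430,::-1],(600,600),interpolation=2))
E
python3 m2.py
```

```text
[ 0.49908878 -0.0978777   0.18779011]
pred [320.81205722 202.68851959] axis at foot/shoulder [[320.54098233 264.34997435]
 [320.77301515 293.1798831 ]]
140 [321.4 202.7] 40.2 40.4 [ 0.5243 -0.0916] [ 0.5218 -0.0924]
140 [321.3 202.5] 44.2 45.1 [ 0.5244 -0.0915] [ 0.522  -0.0922]
140 [318.  202.7] 131.8 139.8 [ 0.5235 -0.0887] [ 0.521  -0.0894]
170 [289.  233.1] 11.1 11.2 [ 0.4902 -0.0716] [ 0.4861 -0.0715]
170 [363.6 217.6] 11.0 11.2 [ 0.522  -0.1308] [ 0.5194 -0.1334]
170 [321.5 202.2] 26.6 28.6 [ 0.5248 -0.0916] [ 0.5224 -0.0924]
170 [321.3 202.7] 39.4 39.5 [ 0.5243 -0.0915] [ 0.5218 -0.0923]
170 [321.3 202.6] 45.1 45.8 [ 0.5244 -0.0915] [ 0.522  -0.0922]
170 [321.5 200.4] 66.5 67.4 [ 0.5263 -0.0912] [ 0.5239 -0.0919]
170 [311.8 159.3] 11.5 11.7 [ 0.5573 -0.0737] [ 0.5564 -0.0737]
200 [321.5 202.5] 28.3 29.3 [ 0.5245 -0.0916] [ 0.5221 -0.0924]
200 [321.3 202.7] 38.7 38.7 [ 0.5243 -0.0916] [ 0.5218 -0.0923]
200 [321.3 202.6] 45.9 46.5 [ 0.5244 -0.0915] [ 0.522  -0.0922]
200 [322.5 202.5] 61.1 64.9 [ 0.5248 -0.0925] [ 0.5224 -0.0933]
```

View pics/c3.png

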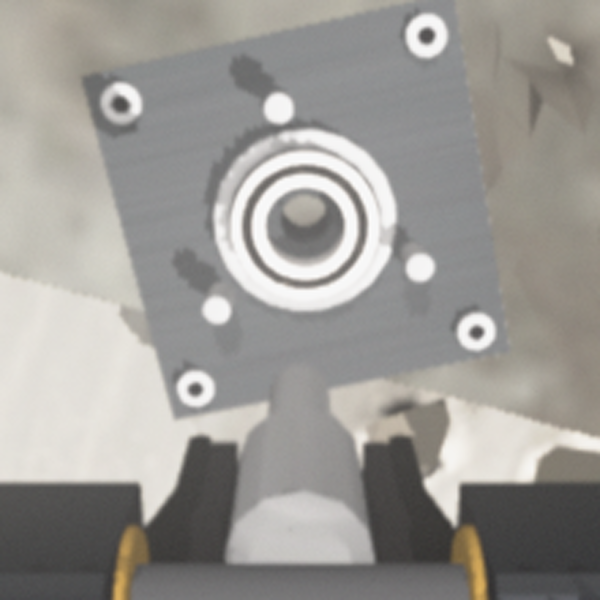

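```bash
python3 - <<'E'
from h import *
p,r=tool(); i=vision.camera_info('wrist'); y=r.as_matrix()[:,1]
im=cv2.imread('pics/w3.png'); g=cv2.cvtColor(im,6)
def P(rad,z): return proj(i,[[p[0]+y[0]*rad,p[1]+y[1]*rad,z]]).round(1)
print('foot edge',P(.0045,.136),'shank taper',P(.007,.14),'shoulder edge',P(.012,.180),'head chamfer',P(.012,.2165),'top edge',P(.0085,.22))
print(g[244:310,319:322].mean(1).round().astype(int))
for row in (262,270,285,295): print(row,g[row,296:346])
E
```

```text
foot edge [[320.6 257.8]] shank taper [[320.6 256.2]] shoulder edge [[320.8 272.3]] head chamfer [[321.1 304.2]] top edge [[321.2 315.6]]
[147 147 146 143 142 142 144 144 146 149 151 154 155 155 155 155 154 155
 155 155 155 156 155 156 155 156 156 156 156 156 156 156 156 155 156 155
 155 156 154 153 153 153 153 153 153 153 152 152 152 153 152 151 151 152
 152 159 178 195 200 202 204 206 207 208 208 208]
262 [145 143 145 145 145 144 145 144 145 145 144 144 142 135 139 143 148 152
 154 156 155 155 156 156 156 154 154 155 150 151 148 149 147 151 160 171
 181 182 187 192 193 193 196 196 199 199 199 200 199 201]
270 [206 207 207 207 207 208 209 209 211 212 213 204 173 150 147 152 153 155
 156 157 155 154 156 156 156 156 156 155 154 151 151 148 147 152 161 184
 197 200 201 199 198 198 198 198 194 193 190 188 187 190]
285 [104 152 163 148 142 143 145 146 148 149 152 155 157 155 156 154 154 155
 154 154 153 154 153 153 154 153 152 152 152 151 152 149 149 147 149 147
 145 148 147 143 146 142 137 137 165 212 201 133  82  73]
295 [ 85 116 136 142 143 145 146 147 149 150 156 156 155 156 155 153 154 153
 152 152 152 151 152 151 151 151 152 151 152 148 149 148 147 145 145 145
 145 144 144 144 143 142 139 136 133 127 106  80  71  71]
```

servo_tool([
  [[0,0,0,0,24,1.6,15],[0,0,0,30,24,1.6,15],[0,0,0,60,24,1.6,15],[0,0,0,70,24,1.6,15],[0,0,0,70,24,1.6,15]],
])

```text
time: 6.6
position: [0.5228, -0.0917, 0.1179]
tool_rot: [0.999, 1.33, -0.999]
ft_force: [0.1, -0.3, -0.6]
grip_width: 0.264
```

```bash
python3 - <<'E'
from h import *
p,r=tool(); i,im=snap('wrist','w4.png'); print(p, ((np.array([.5244,-.0915,0])-p)@r.as_matrix()*1000).round(1), ctrl.get_state()['ft_force'])
cv2.imwrite('pics/c4.png',cv2.resize(im[120:340,210:430,::-1],(600,600),interpolation=2))
E
```

```text
[ 0.52283478 -0.09166786  0.1179168 ] [117.9   1.6   0.3] [ 0.58795493 -0.09691354 -0.86513615]
```

View pics/c4.png

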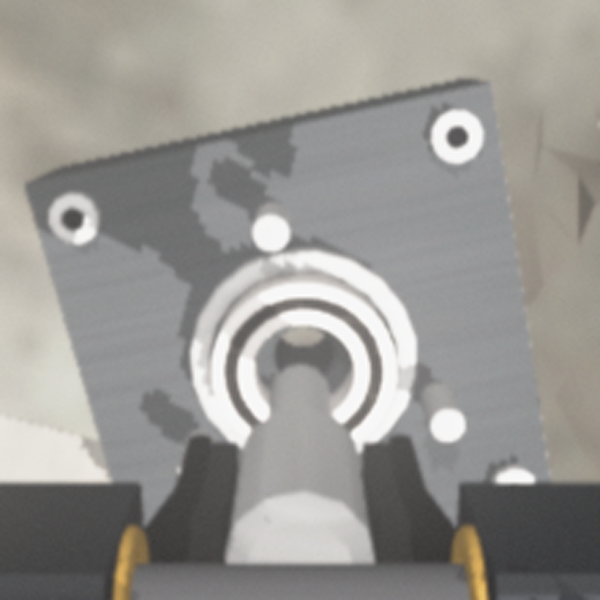

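servo_tool([
  [[0,0,0,0,-0.3,1.3,15],[0,0,0,0,-0.3,1.3,15],[0,0,0,8,-0.3,1.3,15],[0,0,0,16,-0.3,1.3,15],[0,0,0,21,-0.3,1.3,15]],
])

```text
time: 7.28
position: [0.5228, -0.0925, 0.0961]
tool_rot: [0.998, 1.331, -0.999]
ft_force: [0.8, 0.1, -1.4]
grip_width: 0.266
```

servo_tool([
  [[0,0,0,3,0,0,15],[0,0,0,6,0,0,15],[0,0,0,9,0,0,15],[0,0,0,12,0,0,15]],
])

```text
time: 7.78
position: [0.5232, -0.0926, 0.0849]
tool_rot: [0.998, 1.33, -0.999]
ft_force: [-0.5, -0.4, -0.9]
grip_width: 0.271
```

servo_tool([
  [[0,0,0,5,0,0,15],[0,0,0,10,0,0,15],[0,0,0,15,0,0,15],[0,0,0,19,0,0,15],[0,0,0,20.5,0,0,15]],
])

```text
time: 8.4
position: [0.5232, -0.0925, 0.0642]
tool_rot: [0.998, 1.33, -0.998]
ft_force: [-0.9, -0.2, -0.6]
grip_width: 0.267
```

servo_tool([
  [[0,0,0,1,0,0,15],[0,0,0,2,0,0,15],[0,0,0,3,0,0,15],[0,0,0,3,0,0,15]],
])

```text
time: 8.9
position: [0.5233, -0.0926, 0.0617]
tool_rot: [0.998, 1.33, -0.999]
ft_force: [-1.4, 0.3, 0.5]
grip_width: 0.271
```

servo_tool([
  [[0,0,0,0,0,0,33],[0,0,0,0,0,0,33],[0,0,0,0,0,0,33],[0,0,0,-15,0,0,33],[0,0,0,-40,0,0,33]],
])

```text
time: 9.52
position: [0.5229, -0.0924, 0.1021]
tool_rot: [0.998, 1.331, -0.999]
ft_force: [0.4, -0.6, -0.1]
grip_width: 0.379
```

servo_tool([
  [[0,0,0,-45,0,0,33],[0,0,0,-90,0,0,87],[0,0,0,-90,-25,0,87],[0,0,0,-90,-25,0,87],[0,0,0,-90,-25,0,87]],
])

```text
time: 10.15
position: [0.4997, -0.0994, 0.1919]
tool_rot: [0.999, 1.329, -0.998]
ft_force: [0.2, 0.1, -0.6]
grip_width: 0.744
```

```bash
python3 - <<'E'
from h import *
p,r=tool(); i,im=snap('wrist','w5.png'); g=cv2.cvtColor(im,cv2.COLOR_RGB2GRAY); print(p,ctrl.get_state()['ft_force'],ctrl.get_state()['grip_width'])
print(proj(i,[[.5244,-.0915,.054],[.5244,-.0915,.094]]))
a=cv2.resize(im[100:320,210:430,::-1],(600,600),interpolation=2)
cv2.imwrite('pics/c5.png',a)
E
```

```text
[ 0.49966593 -0.09937633  0.19185004] [-0.41477056 -0.12412464 -0.75312206] 0.7961105010805604
[[319.53056478 202.09435738]
 [319.54019038 211.42985764]]
```

View pics/c5.png

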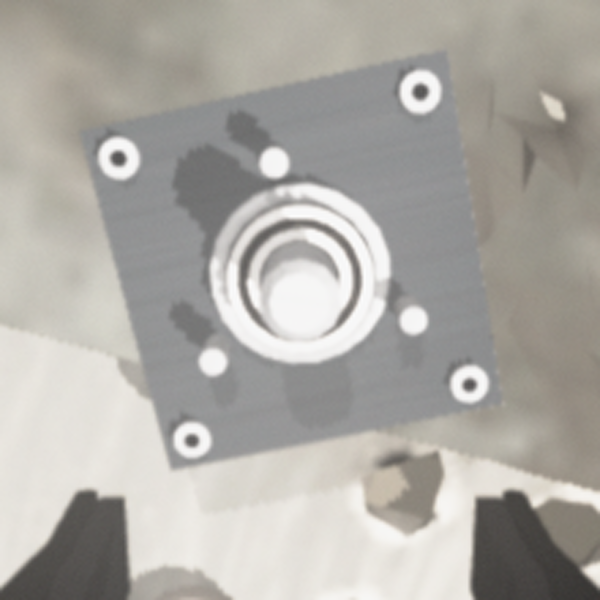

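The crop shows the pin head in the bearing at crop (301,300), about (320,210) in the full picture. It was predicted at (319.5,211.4) for a seated pin, so the pin is home. Next is the cap.

servo_tool([
  [[0,0,0,0,3,-55,87],[0,0,0,0,6,-115,87],[0,0,0,0,9,-175,87],[0,0,0,0,12,-235,87],[0,0,0,0,15,-290,87]],
])

```text
time: 10.82
position: [0.4321, 0.1858, 0.1916]
tool_rot: [0.998, 1.33, -0.997]
ft_force: [1.9, 0.1, -0.5]
grip_width: 0.997
```

servo_tool([
  [[0,0,0,0,2.7,-48,87],[0,0,0,0,2.7,-48,87],[0,0,0,0,2.7,-48,87],[0,0,0,0,2.7,-48,87]],
])

```text
time: 11.32
position: [0.4225, 0.2287, 0.1913]
tool_rot: [1.0, 1.329, -1.001]
ft_force: [0.3, 0.5, -1.4]
grip_width: 1.002
```

```bash
python3 - <<'E'
from h import *
p,r=tool(); i,im=snap('wrist','w6.png'); g=cv2.cvtColor(im,cv2.COLOR_RGB2GRAY); print(p)
c=proj(i,[[.447,.238,.062]])[0]; print(c)
win=75; x0,y0=int(c[0])-win,max(0,int(c[1])-win); s=cv2.resize(g[y0:y0+2*win,x0:x0+2*win],None,fx=4,fy=4,interpolation=2)
for t in range(120,255,15):
    for k in cv2.findContours((s>t).astype('u1'),cv2.RETR_LIST,1)[0]:
        if len(k)<60 or cv2.contourArea(k)<.93*cv2.contourArea(cv2.convexHull(k)): continue
        (ex,ey),(a,b),_=cv2.fitEllipse(k); q=(ex/4+x0-.375,ey/4+y0-.375)
        if b/4>20 and b<1.25*a: print(t,np.round(q,1),round(a/4,1),round(b/4,1),*[onz(i,[q],z)[0,:2].round(4) for z in(.062,.012)])
cv2.imwrite('pics/c6.png',im[60:360,140:540,::-1])
E
```

```text
[0.42250312 0.22869067 0.19126048]
[317.74321032 203.50121812]
120 [316.6 202.7] 177.1 177.4 [0.4474 0.2391] [0.4385 0.237 ]
135 [311.5 215.6] 142.2 172.9 [0.4354 0.2402] [0.4244 0.2383]
```

View pics/c6.png

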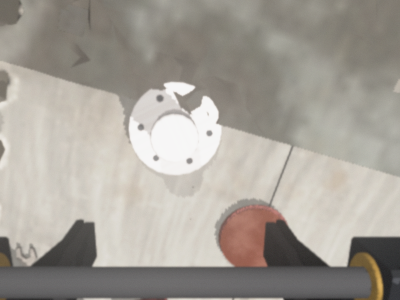

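The crop shows the cap's hub top at crop (175,138), about (315,198) in the full picture, with radius ~24 px. The red discs lie to the right, clear of the fingers. I'll refine the hub with a Hough circle.

```bash
python3 - <<'E'
from h import *
p,r=tool(); i=vision.camera_info('wrist'); im=cv2.imread('pics/w6.png'); s=cv2.resize(im[130:260,240:400],None,fx=4,fy=4,interpolation=2)
g=cv2.cvtColor(s,6)
for z,lo,hi in((.062,88,110),(.012,170,210)):
    for acc in (25,):
        h=cv2.HoughCircles(g,cv2.HOUGH_GRADIENT,2,5,param1=60,param2=acc,minRadius=lo,maxRadius=hi)
        for x,y,R_ in (h[0][:5] if h is not None else []):
            q=(x/4+240-.375,y/4+130-.375); w=onz(i,[q],z)[0]; print(z,np.round(q,1),R_/4,w.round(4),((w-p)@r.as_matrix()*1000).round(1))
for y in(190,198,206): print(y,im[y,283:349].mean(1).astype(int))
E
```

```text
0.062 [314.4 198.4] 24.45 [0.4504 0.242  0.062 ] [129.3  30.6  -5.1]
0.062 [314.4 200.9] 27.2 [0.4484 0.2414 0.062 ] [129.3  28.4  -5.1]
0.062 [297.4 172.4] 23.3 [0.4674 0.2614 0.062 ] [129.3  52.3 -19.1]
0.062 [315.4 199.9] 26.1 [0.4494 0.2408 0.062 ] [129.3  29.3  -4.2]
0.062 [314.4 195.9] 22.25 [0.4525 0.2425 0.062 ] [129.3  32.7  -5.1]
0.012 [314.4 188.4] 46.55 [0.4516 0.243  0.012 ] [179.3  32.   -5.8]
0.012 [315.4 187.4] 47.15 [0.4528 0.2424 0.012 ] [179.3  33.   -4.8]
0.012 [314.9 189.9] 45.3 [0.4503 0.2422 0.012 ] [179.3  30.5  -5.3]
0.012 [314.4 186.4] 48.15 [0.4535 0.2436 0.012 ] [179.3  34.   -5.8]
0.012 [316.9 188.4] 48.05 [0.4523 0.2407 0.012 ] [179.3  32.   -3.3]
190 [228 231 224 220 216 215 214 209 211 232 244 246 246 246 246 246 246 246
 246 246 246 246 246 246 246 246 246 246 246 246 246 246 246 246 246 246
 246 246 245 245 246 246 246 246 246 246 246 246 246 246 246 246 245 242
 236 244 245 246 246 246 246 246 245 240 219 205]
198 [245 245 245 245 245 245 240 231 240 245 246 246 246 246 246 246 246 246
 246 246 246 246 246 246 246 246 246 246 246 246 246 246 246 246 246 246
 246 246 246 246 246 246 245 245 246 246 246 246 246 246 246 246 246 246
 245 243 245 246 246 246 246 246 246 246 245 245]
206 [246 246 246 246 245 245 245 245 240 236 244 246 246 246 246 246 246 246
 246 246 246 246 246 246 246 246 246 246 246 246 246 246 246 246 246 246
 246 246 246 246 246 246 246 246 246 246 245 246 246 246 246 246 246 245
 244 244 245 245 245 245 245 245 245 245 245 245]
```

servo_tool([
  [[0,0,0,0,29.5,-4.4,87],[0,0,0,50,29.5,-4.4,87],[0,0,0,105,29.5,-4.4,87],[0,0,0,150,29.5,-4.4,87],[0,0,0,164,29.5,-4.4,87]],
])

```text
time: 12.0
position: [0.4475, 0.2405, 0.0248]
tool_rot: [0.996, 1.332, -1.004]
ft_force: [0.6, 0.6, 0.9]
grip_width: 1.005
```

servo_tool([
  [[0,0,0,0,0,0,87],[0,0,0,0,0,0,50],[0,0,0,0,0,0,50],[0,0,0,0,0,0,50],[0,0,0,0,0,0,50]],
], newtons=30)

```text
time: 12.62
position: [0.4493, 0.2424, 0.0279]
tool_rot: [0.999, 1.329, -0.998]
ft_force: [-0.0, 0.2, 0.2]
grip_width: 0.64
```

```bash
python3 - <<'E'
from h import *
p,r=tool(); i=vision.camera_info('wrist')
print(p, ((np.array([.4225,.2287,0])-p)@r.as_matrix()*-1000).round(1), ctrl.get_state()['ft_force'])
# pin head in w5: rebuild pose
T=np.eye(4);T[:3,:3]=r.as_matrix();T[:3,3]=p; C=np.linalg.inv(T)@np.array(i['pose'])
p5=np.array([.49967,-.09938,.19185]); r5=R.from_rotvec([0.999,1.329,-0.998]).as_matrix(); T5=np.eye(4);T5[:3,:3]=r5;T5[:3,3]=p5
j=dict(i); j['pose']=T5@C
print(proj(j,[[.5244,-.0915,.094]]))
im=cv2.imread('pics/w5.png'); s=cv2.resize(im[180:240,290:350],None,fx=4,fy=4,interpolation=2); g=cv2.cvtColor(s,6)
h=cv2.HoughCircles(g,cv2.HOUGH_GRADIENT,2,3,param1=60,param2=15,minRadius=36,maxRadius=68)
rel=None
for x,y,R_ in h[0][:6]:
    q=(x/4+290-.375,y/4+180-.375); w=onz(j,[q],.094)[0]; print(np.round(q,1),R_/4,w.round(4),((w-p5)@r5*1000).round(1))
print('release rel',((np.array([.5233,-.0926,.0617])-p5)@r5*1000).round(1))
E
```

```text
[0.4493352  0.24243771 0.02794046] [-27.9  29.6  -5.7] [-0.02382644  0.17006016  0.1592161 ]
[[319.50598686 211.47632437]]
[319.4 202.9] 15.0 [ 0.5308 -0.0896  0.094 ] [97.9 32.5 -0.8]
[318.9 209.9] 15.05 [ 0.5255 -0.0907  0.094 ] [97.9 27.1 -1.2]
[321.9 208.9] 13.95 [ 0.5268 -0.0927  0.094 ] [97.9 27.9  1.1]
[316.4 196.9] 16.7 [ 0.5345 -0.0861  0.094 ] [97.9 37.1 -3.1]
[316.4 202.4] 16.7 [ 0.5305 -0.0873  0.094 ] [97.9 32.9 -3.1]
[318.4 208.4] 16.7 [ 0.5265 -0.09    0.094 ] [97.9 28.3 -1.6]
release rel [1.302e+02 2.450e+01 1.000e-01]
```

servo_tool([
  [[0,0,0,0,0,0,35],[0,0,0,0,0,0,35],[0,0,0,0,0,0,35],[0,0,0,0,0,0,35],[0,0,0,0,0,0,35]],
], newtons=45)

```text
time: 13.25
position: [0.4491, 0.2422, 0.0275]
tool_rot: [0.998, 1.33, -0.999]
ft_force: [0.0, -1.4, 0.5]
grip_width: 0.477
```

servo_tool([
  [[0,0,0,-20,0,0,35],[0,0,0,-70,0,0,35],[0,0,0,-125,0,0,35],[0,0,0,-125,0,0,35]],
])

```text
time: 13.75
position: [0.4516, 0.2449, 0.1574]
tool_rot: [1.003, 1.325, -0.991]
ft_force: [0.1, 0.1, -3.1]
grip_width: 0.478
```

```bash
python3 - <<'E'
from h import *
p,r=tool(); s=ctrl.get_state(); print(p,s['ft_force'],s['grip_width']*87,s['joint_positions'].round(2))
M=r.as_matrix(); tgt=np.array([.5233,-.0926,0])+M[:,1]*.0009; print(((tgt-p)@M*1000).round(1))
i,im=snap('wrist','w7.png')
y=M[:,1]; zb=p[2]-.028
for n,rad,z in(('hubtop',.021,zb+.062),('flange edge',.046,zb+.012),('flange low',.046,zb)): print(n,proj(i,[[p[0]+y[0]*rad,p[1]+y[1]*rad,z]]).round(1))
cv2.imwrite('pics/c7.png',cv2.resize(im[120:420,120:520,::-1],(800,600)))
E
```

```text
[0.45158187 0.24485915 0.15741798] [ 0.07267036  0.06162601 -3.06206452] 41.58763414231214 [ 0.37  0.16 -0.98  1.85  0.15  1.2  -1.95]
[157.1 -26.2 344.1]
hubtop [[321.1 289.3]]
flange edge [[320.8 205.9]]
flange low [[320.8 202. ]]
```

View pics/c7.png

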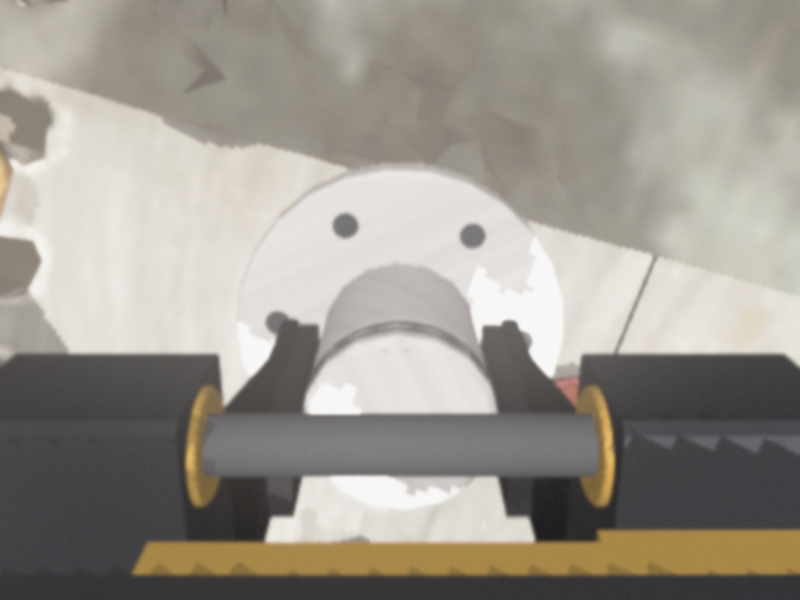

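The crop shows the cap held level. The flange edge is at row ~203.5 (predicted 205.9) and the hub edge at ~286 (predicted 289), so it carries about the same small offset the pin had. I'll carry it over the pin.

servo_tool([
  [[0,0,0,0,-4,50,35],[0,0,0,0,-8,105,35],[0,0,0,0,-12,160,35],[0,0,0,0,-17,215,35],[0,0,0,0,-21,270,35]],
])

```text
time: 14.42
position: [0.5028, -0.0242, 0.1507]
tool_rot: [0.997, 1.333, -1.0]
ft_force: [1.3, -0.0, -3.4]
grip_width: 0.471
```

servo_tool([
  [[0,0,0,0,-4,50,35],[0,0,0,0,-5.6,74,35],[0,0,0,0,-5.6,74,35],[0,0,0,0,-5.6,74,35],[0,0,0,0,-5.6,74,35]],
])

```text
time: 15.05
position: [0.5193, -0.0931, 0.1524]
tool_rot: [0.996, 1.332, -0.996]
ft_force: [-0.5, 0.3, -3.1]
grip_width: 0.473
```

```bash
cat > d.py <<'E'
from h import *
p,r=tool(); s=ctrl.get_state(); M=r.as_matrix(); tgt=np.array([.5233,-.0926,0])+M[:,1]*.0005
print(p,M.round(3).tolist(),s['ft_force'].round(1),((tgt-p)@M*1000).round(1),s['grip_width']*87)
E
python3 d.py
```

```text
[ 0.51926697 -0.09314675  0.15235815] [[-0.001, 0.959, 0.282], [0.0, 0.282, -0.959], [-1.0, -0.0, -0.001]] [-0.5  0.3 -3.1] [152.4   4.6   0.7] 41.124755518924715
```

servo_tool([
  [[0,0,0,5,4.6,0.7,35],[0,0,0,15,4.6,0.7,35],[0,0,0,25,4.6,0.7,35],[0,0,0,25,4.6,0.7,35],[0,0,0,25,4.6,0.7,35]],
])

```text
time: 15.68
position: [0.5241, -0.0948, 0.1275]
tool_rot: [0.998, 1.33, -0.998]
ft_force: [0.0, 0.7, -2.8]
grip_width: 0.471
```

```bash
python3 d.py
```

```text
[ 0.52412843 -0.09475022  0.12750325] [[-0.0, 0.96, 0.279], [0.0, 0.279, -0.96], [-1.0, -0.0, -0.0]] [ 0.   0.7 -2.8] [127.5   0.3  -2.3] 41.00935175811487
```

servo_tool([
  [[0,0,0,0,0.3,-2.3,35],[0,0,0,0,0.3,-2.3,35],[0,0,0,3,0.3,-2.3,35],[0,0,0,6,0.3,-2.3,35],[0,0,0,9,0.3,-2.3,35]],
])

```text
time: 16.3
position: [0.5236, -0.0925, 0.1182]
tool_rot: [0.998, 1.33, -0.999]
ft_force: [-0.2, -0.1, -3.6]
grip_width: 0.476
```

```bash
python3 d.py
```

```text
[ 0.52361907 -0.09248898  0.11820399] [[-0.0, 0.96, 0.279], [-0.0, 0.279, -0.96], [-1.0, -0.0, -0.0]] [-0.2 -0.1 -3.6] [118.2   0.2   0. ] 41.44675903620305
```

servo_tool([
  [[0,0,0,2,0,0,35],[0,0,0,4,0,0,35],[0,0,0,6,0,0,35],[0,0,0,8,0,0,35]],
])

```text
time: 16.8
position: [0.5238, -0.0925, 0.1104]
tool_rot: [0.998, 1.33, -0.998]
ft_force: [0.1, -0.3, -3.1]
grip_width: 0.473
```

```bash
python3 d.py
```

```text
[ 0.52378061 -0.09246384  0.11040922] [[0.0, 0.96, 0.279], [-0.0, 0.279, -0.96], [-1.0, -0.0, 0.0]] [ 0.1 -0.3 -3.1] [110.4   0.   -0. ] 41.138709528646714
```

servo_tool([
  [[0,0,0,5,0,0,35],[0,0,0,10,0,0,35],[0,0,0,15,0,0,35],[0,0,0,20,0,0,35],[0,0,0,22.5,0,0,35]],
], newtons=60)

```text
time: 17.42
position: [0.5235, -0.0924, 0.0875]
tool_rot: [0.998, 1.33, -0.999]
ft_force: [-0.1, 0.4, -1.2]
grip_width: 0.472
```

servo_tool([
  [[0,0,0,0,0,0,35],[0,0,0,0,0,0,35],[0,0,0,0,0,0,35]],
])

```text
time: 17.8
position: [0.5239, -0.0925, 0.0882]
tool_rot: [0.998, 1.329, -0.998]
ft_force: [-0.9, -0.0, -3.5]
grip_width: 0.471
```

servo_tool([
  [[0,0,0,1.5,0,0,35],[0,0,0,3,0,0,35],[0,0,0,4.5,0,0,35],[0,0,0,6,0,0,35],[0,0,0,6,0,0,35]],
])

```text
time: 18.42
position: [0.5241, -0.0925, 0.0828]
tool_rot: [0.998, 1.329, -0.999]
ft_force: [-3.5, 0.9, 7.2]
grip_width: 0.471
```

servo_tool([
  [[0,0,0,1,0,0,35],[0,0,0,1,0,0,35]],
])

```text
time: 18.68
position: [0.5241, -0.0925, 0.082]
tool_rot: [0.998, 1.329, -0.998]
ft_force: [-3.7, -0.1, 8.0]
grip_width: 0.469
```

servo_tool([
  [[0,0,0,1,0,0,35],[0,0,0,2,0,0,35],[0,0,0,2,0,0,35]],
])

```text
time: 19.05
position: [0.5242, -0.0925, 0.0814]
tool_rot: [0.997, 1.329, -0.999]
ft_force: [-7.8, 0.7, 17.5]
grip_width: 0.469
```

servo_tool([
  [[0,0,0,1,0,0,35],[0,0,0,1.5,0,0,35],[0,0,0,1.5,0,0,35]],
])

```text
time: 19.42
position: [0.5242, -0.0925, 0.0813]
tool_rot: [0.997, 1.329, -1.0]
ft_force: [-11.7, 1.0, 27.2]
grip_width: 0.467
```

servo_tool([
  [[0,0,0,0,0,0,35],[0,0,0,0,0,0,35],[0,0,0,0,0,0,35]],
])

```text
time: 19.8
position: [0.5242, -0.0925, 0.0813]
tool_rot: [0.997, 1.329, -1.0]
ft_force: [-11.3, 2.4, 26.1]
grip_width: 0.469
```

```bash
python3 - <<'E'
from h import *
i,im=snap('wrist','w8.png'); _,sc=snap('scene','s8.png'); s=ctrl.get_state(); print(s['position'],s['ft_force'],s['torque'],s['grip_width']*87)
cv2.imwrite('pics/c8.png',np.hstack([cv2.resize(im[100:400,140:500,::-1],(400,333)),cv2.resize(sc[150:320,240:444,::-1],(400,333))]))
E
```

```text
[ 0.52421369 -0.09246896  0.0813165 ] [-12.15865027   1.37601852  26.70649191] [ 0.44575126  2.60251194 -0.01916418] 41.24902553147975
```

View pics/c8.png

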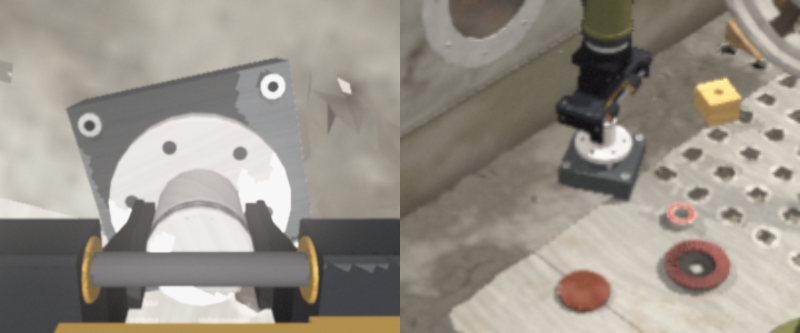

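The cap sits flat on the fixture over the studs, centred at crop (200,195), and the bystanders in view have not moved. The arm meets a hard stop at home height with a steady push, so I'm handing in.

```bash
python3 -c "
from bench import close_job; print(close_job())"
```

```text
the job is handed in; nothing more can be done
None
```

The pin is seated through the bearing, the cap is on over its head, and I handed the job in at about 20 s with the cap still held pressed down. The hand-in reports no verdict.

- **Pin:** It went in without a sideways jam. After release, the camera showed its head within about 1.5 px of where a seated pin should appear.
- **Cap:** It dropped on without resistance and was held at stud height for about 0.4 s. I then pressed it to a hard stop, the tool stopping at z 0.0813 m with its underside at about 54 mm, the home height.
- **Final hold:** The push is a steady 26 N or so, with the gripper holding the hub at about 41 mm and set to 60 N.
- **Bystanders:** In the last scene picture the spare bearing and the discs have not moved. The oil bottle was outside that crop, but the arm never went near it.

Two checks disagreed slightly:
- **Camera against tool position:** The wrist camera and the tool position differed by about 2 mm. I cancelled this by aligning pin, bearing and cap relative to each other in the camera images.
- **Side force:** About 12 N of sideways force remains in the final press. The cap still looks level in the last picture.

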